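# Load a flow cell and hold its clamp lid down for the nuts

### The job

Lay the white flow cell in the open clamp between its locating pins, flat on the black sprung gasket bed, let go of it, and only then swing the blue hinged lid over onto it. Be the third hand for the colleague who will do up the two brass nuts: press straight down on the round black pad in the middle of the lid with a steady 12 N or so (9 to 15 N; much less leaks, and more than 25 N on the cell at any time cracks it) for at least three seconds, and finish while still pressing like that. Leave the timer, tally counter, petri dish and dropper bottle where they are.

Things in the scene. Friction and masses are not known exactly. Their poses are not given: they have to be found in the camera images.
- flow_cell: Loose flow cell: a flat white plastic bar 76 x 26 x 8 mm (its x, y, z) with a small blue window on top, 25 to 50 g, lying flat on the worktop, window up. Origin at the centre of its underside; x along its length, z up. Grasp it across its 26 mm width. A half turn makes no difference.
- clamp_base: Clamp, screwed down: aluminium base plate 150 x 136 x 10 mm, frame round the bed 18 mm high. Origin: centre of its underside, on the worktop; x from the front to the hinge (away from the robot), y left, z up. Two bolts with brass nuts lie folded out at x = -36 mm, reaching y = +-96 mm, 26 mm high; hinge cheeks at x = 54, y = +-34 mm, 46 mm high.
- gasket_bed: Black rubber-faced bed 70 x 22 mm between the pins, on which the cell lies; origin at the centre of its top. It is sprung and moves straight down: top at 32 mm above the worktop when unloaded, starts to give at 2 to 3 N, 1.8 N per mm, hits bottom at 11 mm (about 22 N). 12 N presses it about 5.5 mm down.
- nest (a point): Fixed point (axes as the clamp's) where the centre of the unpressed cell's underside belongs, 32 mm above the worktop, cell length along x. Six bullet-nosed pins, 5 mm thick, straight to 40 mm above the worktop, tips at 46 mm, locate the cell with 1.2 mm play: at x = +-31, y = +-16.7 mm and x = +-41.7, y = 0 mm. The sides are open to fingers between the pins.
- lid (a joint): Hinge angle of the blue lid, rad: 0 = level over the cell (the bed then carries about 12 N), positive = opened up and back. It starts at 1.8 to 2.25, leaning away from the robot (stop at 2.35), and first touches the loaded cell at about 0.11. The hinge is stiff (0.075 N m): the lid (100 g) stays where it is left.
- lid_hinge (a point): Middle of the hinge axis, on the clamp at x = 54 mm, 38 mm above the worktop; the axis runs along the clamp's y.
- lid_edge (a point): Middle of the lid's free edge, on a lip 30 mm wide and 4 mm thick: 120 mm from the hinge along the lid and 23 mm above the hinge when the lid is level. The lid plate is 60 mm wide (82 at the front ears) and 8 mm thick. To close it, hook closed fingers behind this edge and draw it over in an arc, then push from above.
- lid_pad (a point): Centre of the top of the round black rubber pad (25 mm across, white rim) in mid-lid: 54 mm from the hinge along the lid and 30 mm above it when level, right above the middle of the cell, where two shoes under the lid bear on it. What is pressed here goes straight to the cell; weights and hinge friction add 0 to 3 N.
- timer: Bystander: white timer 67 x 63 x 20 mm lying on the worktop. Origin under its centre.
- tally_counter: Bystander: round off-white hand tally counter 51 x 52 x 22 mm. Origin under its centre.
- petri_dish: Bystander: closed clear petri dish, 60 mm across, 15 mm high. Origin under its centre.
- dropper_bottle: Bystander: small white bottle with a red cap, 30 mm across, 66 mm high, upright. Origin under its centre.
Mind the look-alikes: they are no part of the job. Of the things that look like the flow_cell, take the one that is nearest to the robot's base at the start.

How it is judged:
By the outcome, as a careful person would: the job done as asked, in the order asked, and still so for the second after the job is handed in, while the arm keeps its last pose, push and grip.
It also fails if it takes over 72 s, if anything falls off the work surface, if the arm or the gripper's body presses on something with over 40 N, if the wrist force passes 120 N, or if a joint passes its speed limit or range.

### The arm

A 7-joint arm with a two-finger parallel gripper is mounted at the origin on a cart in front of the work surface, level with it; the furniture and walls round the work are solid. World frame = base frame: x ahead of the robot, y to its left, z up, the work surface at z = 0. Lengths are in mm, angles in rad, forces in N, time in s.
With the tool pointing down it reaches from about 425 to 925 mm from the base axis. Payload 6.8 kg.
Tool frame: the origin (TCP) lies at the very end of the fingers, on their centre line; the grasp point (between the pads) lies bot.pinch_z behind it (bot.pinch_z is the distance from the TCP to the grasp point, in mm); z points along the fingers, y is the line along which they close (so a half turn about z gives the same grasp; the last joint's range is limited). The gripper opens to 88 mm and grips with 3 to 60 N. Pads are 20 mm wide; open, the fingers measure 115 mm over their backs; the gripper's body (75 mm by 178 mm) begins 61 mm behind the grasp point.
Start: joints at [-1.352, 0.477, 0.022, 1.555, -0.011, 1.109, -0.083], TCP at [216.681, 639.294, 222.664] pointing down, gripper open.
Joint ranges: [-2.96, 2.96], [-0.34, 2.1], [-1.41, 1.46], [0.24, 2.44], [-1.37, 4.51], [0.17, 1.92], [-2.96, 2.96]. Speed limits (rad/s): [2.39, 2.39, 3.14, 3.14, 3.14, 3.14, 3.14].

### API

Orientations are given as [roll, pitch, yaw] about the fixed x, y, z axes, in that order (R = Rz(yaw) Ry(pitch) Rx(roll)).
In Python, from cell import bot gives the robot as it stands. The module is installed in compiled form; this text tells all that it offers.
- The arm moves only by the tool arm_command, never from a script. Its argument "series" is text: rows parted by semicolons, each of 5 numbers parted by spaces: the closure, from 0 (fully open) to 1 (shut), then the shift along the world's x, y, z normalised to -1 to 1, where 1 is 500 mm, then the turn about the world's z normalised to -1 to 1, where 1 is pi/2 rad. A call has exactly 10 rows; each row is the pose to reach, as a shift and turn from the pose commanded when the call began; what a row does not reach only later rows make up. A row lasts 1/8 s, in which the tool goes at most 62.5 mm and 10.7 degrees, less where a joint would pass 70% of its speed; a pose out of reach is approached as far as the arm can. A call with a number of a shift or a turn outside -1 to 1 is refused whole. A call with a gripper value outside its range is refused whole. The fingers move at their own pace and stop on an object; "grip_force" is the grip in N (left out, the last holds). Time passes only in rows, so rows that repeat a pose let the fingers close, or fill a call up. It gives the time, the measured TCP pose, the force, the opening and the grip force at its end, in the units of the state.
- bot.sense(): the state, without advancing time (a new reading comes with each control period).
- bot.capture(name): name is "scene" or "top" or "wrist"; returns a dict with "color" (384x512x3 uint8, blue, green, red), "fovy" (degrees; the focal length in pixels is half the picture's height over the tangent of half this angle, whatever the lens; pixels are square), "cx", "cy" (the principal point, pixels), "world_from_camera" (4x4, takes a point from camera to world coordinates); the wrist camera has in their place "tool_from_camera" (4x4, takes a point from camera to tool coordinates, whose origin is the TCP and whose axes are the flange's). Camera axes: x right, y down, z forward; pixel columns grow to the right and rows downward; lengths in mm; the calibration is good to about 2 mm. A picture is of the moment at which its call begins: read the wrist's pose just before it. There is no depth.
- bot.sign_off(): hands the job in; it is judged then, once.
The state is a dict: "time": time; "qpos": joint angles; "qd": joint speeds; "joint_torque": joint torques, N m; "ee_pos": TCP position; "eef_rot": TCP orientation; "wrist_force": force on the tool from outside, world axes, zero at the start; "wrist_torque": the same for the moment, N m; "grip_width": opening from 0.0 (shut) to 1.0 (fully open); "grasp_force": force on a finger pad.
Only numpy, scipy, OpenCV 4.12 (cv2) and the standard library are available. Lean on these libraries where they do the work, as an engineer would, in place of code of your own. Each camera call takes 0.05 s, during which the arm holds its last target. There are 200 camera calls.

## Working session

There is one attempt and no reset: what is moved stays moved. The work goes in short steps, Python scripts to look and compute and a tool call to move; the robot and the scene stay as the last step left them, time stands still between calls to the robot, and variables do not carry over. Pictures are saved under pics/ and viewed, at most 10 in all, crops included, and the job is handed in when it is done.

Besides the shell and the picture viewer there is one more tool, called as name(argument=value, ...) on one line, values as JSON. arm_command: Moves the arm, as the interface text tells. Its arguments: {"type":"object","properties":{"series":{"type":"string"},"grip_force":{"type":"number"}},"required":["series"]}

```bash
mkdir -p pics
cat > h.py <<'E'
import numpy as np, cv2
from scipy.spatial.transform import Rotation as R
from cell import bot
def snap(name,fn):
    s=bot.sense(); c=bot.capture(name); cv2.imwrite('pics/'+fn+'.png',c['color'])
    if 'world_from_camera' in c: T=np.array(c['world_from_camera'])
    else:
        W=np.eye(4); W[:3,:3]=R.from_euler('xyz',s['eef_rot']).as_matrix(); W[:3,3]=s['ee_pos']; T=W@np.array(c['tool_from_camera'])
    f=192/np.tan(np.radians(c['fovy'])/2)
    np.savez('pics/'+fn+'.npz',T=T,f=f,cx=c['cx'],cy=c['cy']); return c
def px(fn,u,v,z):
    d=np.load('pics/'+fn+'.npz'); T=d['T']
    r=T[:3,:3]@np.array([(u-d['cx'])/d['f'],(v-d['cy'])/d['f'],1]); o=T[:3,3]
    return o+r*(z-o[2])/r[2]
def proj(fn,p):
    d=np.load('pics/'+fn+'.npz'); q=np.linalg.inv(d['T'])@np.append(p,1)
    return q[:2]/q[2]*d['f']+[d['cx'],d['cy']]
E
python3 - <<'E'
from h import *
print(bot.sense(), bot.pinch_z)
for n in('scene','top','wrist'):
    snap(n,n+'0'); print(np.load(f'pics/{n}0.npz')['T'].round(2))
a=[cv2.imread(f'pics/{n}0.png') for n in('scene','top')]
E
```

```text
{'time': 0.0, 'qpos': array([-1.35211269,  0.4778064 ,  0.02235446,  1.55645017, -0.01151677,
        1.10928455, -0.08308316]), 'qd': array([-2.29488334e-03,  1.47224342e-03, -9.68331217e-05, -5.28143128e-04,
        1.41635074e-03, -4.26706384e-05,  3.33389368e-04]), 'joint_torque': array([ 4.22849580e-04, -5.82840693e+01,  1.53462790e+00, -2.72609156e+01,
       -5.43877878e-02,  1.71044626e-02,  1.69639543e-04]), 'ee_pos': array([216.49925759, 638.7010706 , 221.67832778]), 'eef_rot': array([-3.13977692e+00,  1.27260963e-04,  2.81482703e+00]), 'wrist_force': array([-0.3667104 , -0.35709252, -0.36769752]), 'wrist_torque': array([ 0.01475597,  0.05740989, -0.01506103]), 'grasp_force': 0.0, 'grip_width': 1.0002118365624084} 18.700000000000003
[[-6.70000e-01 -4.00000e-01  6.20000e-01 -4.02330e+02]
 [-7.40000e-01  3.50000e-01 -5.70000e-01  1.05084e+03]
 [ 1.00000e-02 -8.50000e-01 -5.30000e-01  8.33880e+02]
 [ 0.00000e+00  0.00000e+00  0.00000e+00  1.00000e+00]]
[[-2.0000e-02 -9.9000e-01  1.0000e-01  3.5224e+02]
 [-1.0000e+00  2.0000e-02 -1.0000e-02  2.2628e+02]
 [ 1.0000e-02 -1.0000e-01 -9.9000e-01  1.1812e+03]
 [ 0.0000e+00  0.0000e+00  0.0000e+00  1.0000e+00]]
[[ 3.2000e-01  9.2000e-01  2.4000e-01  1.5205e+02]
 [ 9.5000e-01 -3.1000e-01 -8.0000e-02  6.6110e+02]
 [-0.0000e+00  2.5000e-01 -9.7000e-01  3.8310e+02]
 [ 0.0000e+00  0.0000e+00  0.0000e+00  1.0000e+00]]
```

View pics/top0.png

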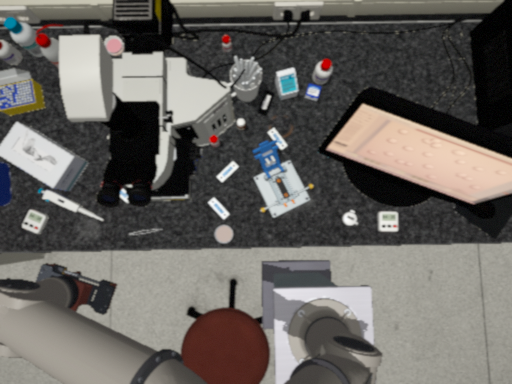

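View pics/scene0.png

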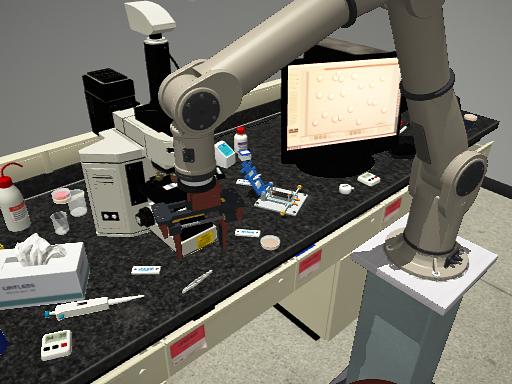

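Top view: white bars that could be the flow cell are at about (227,171), (218,208), (277,138) and perhaps (125,195). The clamp is at (283,190), with its lid leaning back at (268,155). Next: distances to the base and a close crop.

Run:
```python
from h import *
for u,v in((227,171),(218,208),(277,138),(125,195)):
    p=px('top0',u,v,8); print(u,v,p.round(),np.hypot(*p[:2]).round())
im=cv2.imread('pics/top0.png')
cv2.imwrite('pics/c1.png',cv2.resize(im[125:245,195:355],None,fx=5,fy=5,interpolation=cv2.INTER_CUBIC))
```

```text
227 171 [535. 303.   8.] 615.0
218 208 [413. 334.   8.] 531.0
277 138 [645. 134.   8.] 658.0
125 195 [461. 641.   8.] 790.0
```

View pics/c1.png

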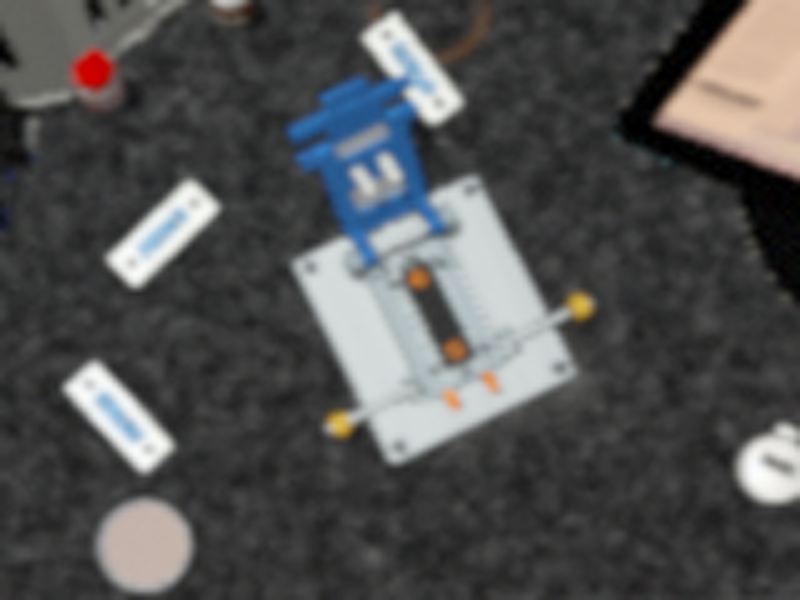

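Candidates: (218,208) at 531 mm, (227,171) at 615 mm and (277,138) at 658 mm. In the crop all three are white bars with blue windows. The one at (218,208) is nearest to the base, so I'll take it. The next step is its pose and a first pose for the clamp.

Run:
```python
from h import *
g=lambda u,v,z:px('top0',195+(u+.5)/5-.5,125+(v+.5)/5-.5,z)
c=[g(u,v,8) for u,v in((95,360),(62,388),(147,473),(175,440))]
print(np.mean(c,0)); d=c[0]+c[1]-c[2]-c[3]; print(np.arctan2(d[1],d[0]))
c=[g(u,v,10) for u,v in((292,262),(475,178),(578,375),(395,465))]
print(np.mean(c,0)); d=c[0]+c[1]-c[2]-c[3]; print(np.arctan2(d[1],d[0]),np.linalg.norm(d)/2)
print(np.load('pics/top0.npz')['f'])
w=bot.capture('wrist'); print(w['tool_from_camera'].round(3),w['fovy'])
```

```text
[413.72301918 332.63878194   8.        ]
0.7711186737305891
[473.16764539 122.98977595  10.        ]
0.44775242458275427 149.2525436446093
355.4224812503536
[[   0.      -0.968   -0.251   68.183]
 [   1.       0.       0.       0.207]
 [  -0.      -0.251    0.968 -161.322]
 [   0.       0.       0.       1.   ]] 70.97435826238846
```

arm_command(series="0 0.06 -0.1 0 0.1;0 0.12 -0.2 0 0.2;0 0.19 -0.3 0 0.3;0 0.26 -0.4 0 0.4;0 0.32 -0.5 -0.03 0.5;0 0.38 -0.6 -0.06 0.6;0 0.394 -0.612 -0.1 0.7;0 0.394 -0.612 -0.1 0.7;0 0.394 -0.612 -0.1 0.7;0 0.394 -0.612 -0.1 0.7", grip_force=15)

```text
time: 1.45
ee_pos: [413.3, 334.8, 173.5]
eef_rot: [3.141, 0.001, -2.368]
wrist_force: [-0.4, 0.5, 0.3]
grip_width: 1.005
grasp_force: 0.0
```

Run:
```python
from h import *
s=bot.sense(); print(s['time'],s['ee_pos'],s['eef_rot'],s['qpos'].round(2),s['wrist_force'])
c=snap('wrist','w1'); print(proj('w1',[413.7,332.6,8]))
```

```text
1.45 [413.27030702 334.81788694 173.45808219] [ 3.14123304e+00  1.36812692e-03 -2.36836046e+00] [-0.74  0.3  -0.07  1.94  0.03  0.9   1.52] [-0.43413703  0.49111343  0.27417027]
[254.99277648 179.97537936]
```

View pics/w1.png

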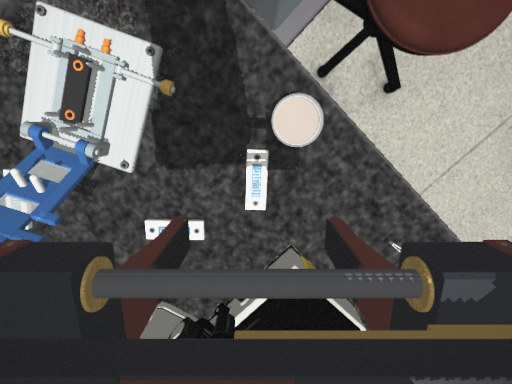

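The wrist view shows the cell at (257,180), running along the image's vertical between rows 150 and 210. The clamp is at upper left and the dish at (297,120).

Run:
```python
from h import *
im=cv2.imread('pics/w1.png')
m=cv2.inRange(im[140:220,235:280],(135,135,135),(255,255,255))
m=cv2.morphologyEx(m,cv2.MORPH_CLOSE,np.ones((9,9)))
cs=max(cv2.findContours(m,0,2)[0],key=cv2.contourArea); r=cv2.boxPoints(cv2.minAreaRect(cs))+[235,140]; print(r)
P=np.array([px('w1',*q,8) for q in r]); print(P.mean(0))
e=[P[1]-P[0],P[2]-P[1]]; e=max(e,key=np.linalg.norm); print([np.linalg.norm(P[i]-P[i-1]) for i in range(4)],np.arctan2(e[1],e[0]), -2.368+np.pi)
cv2.imwrite('pics/w1c.png',cv2.resize(im[0:260,0:280],None,fx=2.3,fy=2.3,interpolation=cv2.INTER_CUBIC))
```

```text
[[244.58727551 209.44535065]
 [246.32300091 148.69494247]
 [267.76264191 149.30750275]
 [266.0269165  210.0579071 ]]
[412.95166932 333.87494512   8.        ]
[np.float64(27.300106641754343), np.float64(76.56931034108415), np.float64(25.761616040832116), np.float64(76.62042792830069)] -2.406487332508409 0.7735926535897932
```

View pics/w1c.png

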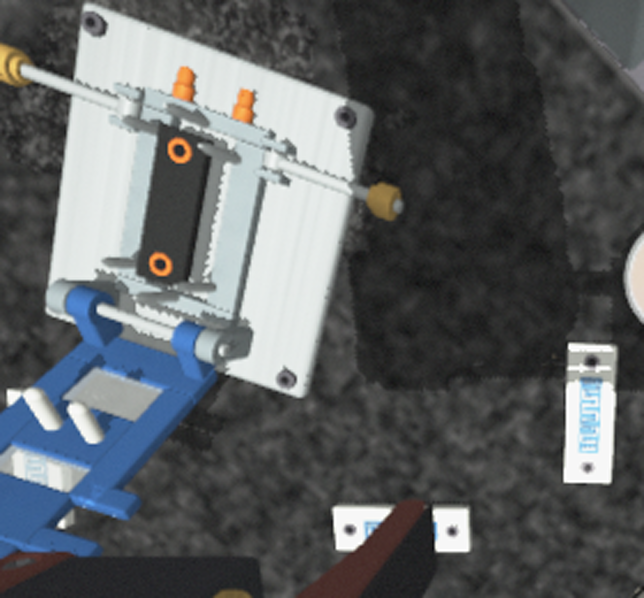

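arm_command(series="0 0 -0.002 -0.1 -0.022;0 0 -0.002 -0.2 -0.022;0 0 -0.002 -0.28 -0.022;0 0 -0.002 -0.32 -0.022;0 0 -0.002 -0.339 -0.022;0 0 -0.002 -0.339 -0.022;1 0 -0.002 -0.339 -0.022;1 0 -0.002 -0.339 -0.022;1 0 -0.002 -0.339 -0.022;1 0 -0.002 -0.339 -0.022", grip_force=15)

```text
time: 2.75
ee_pos: [413.8, 332.4, 3.4]
eef_rot: [3.142, 0.0, -2.404]
wrist_force: [-0.4, -0.5, -0.1]
grip_width: 0.585
grasp_force: 0.0
```

arm_command(series="1 0 0 0 0;1 0 0 0 0;1 0 0 0 0;1 0 0 0.08 0;1 0 0 0.16 0;1 0.01 -0.06 0.24 -0.05;1 0.02 -0.15 0.294 -0.1;1 0.041 -0.257 0.294 -0.185;1 0.041 -0.257 0.294 -0.185;1 0.041 -0.257 0.294 -0.185", grip_force=15)

```text
time: 4.0
ee_pos: [434.0, 204.2, 150.1]
eef_rot: [3.141, 0.0, -2.693]
wrist_force: [-0.0, 0.9, 0.0]
grip_width: 0.294
grasp_force: 15.0
```

Run:
```python
from h import *
s=bot.sense(); print(s['time'],s['ee_pos'],s['eef_rot'],s['wrist_force'],s['grip_width'],s['grasp_force'])
snap('wrist','w2')
im=cv2.imread('pics/w2.png')
cv2.imwrite('pics/w2c.png',cv2.resize(im[60:310,0:350],(798,570),interpolation=cv2.INTER_CUBIC))
print([px('w1',u/2.3,v/2.3,10).round(1) for u,v in((80,5),(373,105),(302,397),(47,313))])
```

```text
4.0 [434.03903598 204.22852573 150.12904374] [ 3.14119685e+00  6.96585388e-05 -2.69334123e+00] [-0.04753623  0.92412302  0.03506353] 0.2936123195986317 15.000146627426147
[array([438.6,  34.1,  10. ]), array([377.2, 156. ,  10. ]), array([512.3, 218. ,  10. ]), array([568.8,  97.7,  10. ])]
```

View pics/w2c.png

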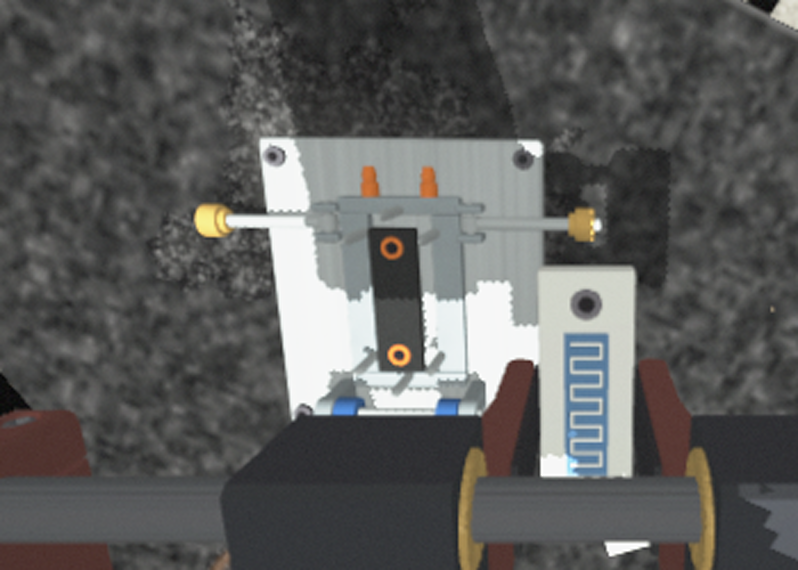

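The cell is held, with its end edge at crop (538–636, 268). The bed corners are at crop (369,229), (416,228), (423,371) and (379,372), and the front base corners at (260,139) and (543,139). I'll fit the clamp pose from these points.

Run:
```python
from h import *
from scipy.optimize import least_squares as L
S=2.28; q=lambda u,v:((u+.5)/S-.5,60+(v+.5)/S-.5)
# image top = clamp front(-x), image left = -y? camera x=tool y
mod=[(-35,-11,32),(-35,11,32),(35,11,32),(35,-11,32),(-75,-68,10),(-75,68,10)]
pix=[(369,229),(416,228),(423,371),(379,372),(260,139),(543,139)]
P=np.array([px('w2',*q(*p),m[2])[:2] for p,m in zip(pix,mod)]); M=np.array(mod)[:,:2]
rot=lambda a:np.array([[np.cos(a),-np.sin(a)],[np.sin(a),np.cos(a)]])
def fit(i):
    f=L(lambda x:(M[i]@rot(x[2]).T+x[:2]-P[i]).ravel(),[473,123,.45]); return f.x.round(3),f.fun.reshape(-1,2).round(1).tolist()
print(fit(range(6)));print(fit(range(4)))
# w1 base corners
P2=np.array([[438.6,34.1],[377.2,156],[512.3,218],[568.8,97.7]]);M2=np.array([(-75,-68),(-75,68),(75,68),(75,-68)])
f=L(lambda x:(M2@rot(x[2]).T+x[:2]-P2).ravel(),[473,123,.45]);print(f.x,f.fun.round(1))
s=bot.sense();a=s['eef_rot'][2]
for p in((538,268),(636,267),(538,455),(634,455)):
    w=px('w2',*q(*p),s['ee_pos'][2]+4.7)[:2]-s['ee_pos'][:2]; print('tool', rot(-a)@w)
```

```text
(array([4.74540e+02, 1.25823e+02, 4.38000e-01]), [[-0.3, -0.6], [0.1, 0.2], [0.6, 1.3], [0.3, 0.3], [-0.5, -1.8], [-0.1, 0.6]])
(array([4.7437e+02, 1.2551e+02, 4.3300e-01]), [[-0.6, -0.7], [-0.1, 0.1], [0.6, 0.8], [0.1, -0.2]])
[4.74225000e+02 1.26450000e+02 4.47095104e-01] [-2.6 -1.4 -0.  -0.7  0.2  2.2  2.5 -0.1]
tool [37.95613309 12.90088187]
tool [ 38.19228183 -12.51561815]
tool [-15.49961596  13.99825   ]
tool [-15.53686904 -13.00185005]
```

arm_command(series="1 0.04 -0.07 0 -0.007;1 0.081 -0.14 0 -0.007;1 0.081 -0.157 0 -0.007;1 0.081 -0.157 -0.06 -0.007;1 0.081 -0.157 -0.12 -0.007;1 0.081 -0.157 -0.18 -0.007;1 0.081 -0.157 -0.184 -0.007;1 0.081 -0.157 -0.184 -0.007;1 0.081 -0.157 -0.184 -0.007;1 0.081 -0.157 -0.184 -0.007")

```text
time: 5.3
ee_pos: [475.3, 125.6, 59.1]
eef_rot: [3.142, 0.002, -2.705]
wrist_force: [0.3, 0.1, -0.8]
grip_width: 0.291
grasp_force: 15.0
```

Run:
```python
from h import *
s=bot.sense(); print(s['time'],s['ee_pos'],s['eef_rot'],s['wrist_force'],s['grip_width'],s['grasp_force'])
snap('wrist','w3')
im=cv2.imread('pics/w3.png')
cv2.imwrite('pics/w3c.png',cv2.resize(im[60:310,120:390],None,fx=2.4,fy=2.4,interpolation=cv2.INTER_CUBIC))
a=.437;o=np.array([474.4,125.7])
for x,y in((-41.7,0),(-31,16.7),(-31,-16.7)):
  u=proj('w3',np.append(o+[x*np.cos(a)-y*np.sin(a),x*np.sin(a)+y*np.cos(a)],46)); print((u-[120,60])*2.4)
```

```text
5.3 [475.28908087 125.64205355  59.08027746] [ 3.14158485e+00  1.75685322e-03 -2.70491814e+00] [ 0.27968574  0.10411641 -0.81580428] 0.29062956575240984 14.999973624944687
[328.98813401 251.99904743]
[389.65071752 290.68741664]
[268.28318489 290.68143534]
```

View pics/w3c.png

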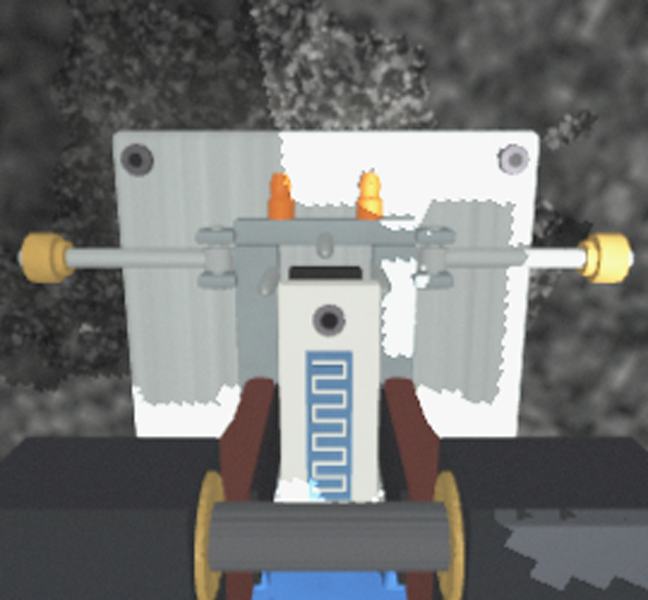

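The cell is centred above the nest. The pins look about 0.9 mm to the left (clamp -y), so I'll nudge that way and lower in small steps.

arm_command(series="1 0 -0.002 -0.004 0;1 0 -0.002 -0.009 0;1 0 -0.002 -0.014 0;1 0 -0.002 -0.018 0;1 0 -0.002 -0.022 0;1 0 -0.002 -0.026 0;1 0 -0.002 -0.029 0;1 0 -0.002 -0.032 0;1 0 -0.002 -0.034 0;1 0 -0.002 -0.034 0")

```text
time: 6.6
ee_pos: [474.6, 124.3, 41.1]
eef_rot: [3.142, -0.0, -2.705]
wrist_force: [0.0, -0.0, -1.0]
grip_width: 0.294
grasp_force: 15.0
```

Run:
```python
from h import *
s=bot.sense(); print(s['time'],s['ee_pos'],s['eef_rot'],s['wrist_force'],s['wrist_torque'],s['grip_width'])
```

```text
6.6 [474.6169738  124.26008736  41.10056914] [ 3.14158345e+00 -1.79426263e-04 -2.70496691e+00] [ 0.04986124 -0.00814912 -0.99334793] [0.04609025 0.03835795 0.00110088] 0.29433795968724014
```

arm_command(series="1 0 0 -0.003 0;1 0 0 -0.006 0;1 0 0 -0.008 0;1 0 0 -0.01 0;1 0 0 -0.011 0;1 0 0 -0.0115 0;1 0 0 -0.0115 0;1 0 0 -0.0115 0;1 0 0 -0.0115 0;1 0 0 -0.0115 0")

```text
time: 7.85
ee_pos: [474.7, 124.3, 35.4]
eef_rot: [3.142, 0.0, -2.705]
wrist_force: [0.0, -0.6, -0.3]
grip_width: 0.295
grasp_force: 15.0
```

arm_command(series="0.5 0 0 0 0;0.5 0 0 0 0;0.5 0 0 0 0;0.5 0 0 0 0;0.5 0 0 0.02 0;0.5 0 0 0.06 0;0.5 0 0 0.14 0;0.5 0 0 0.24 0;0.5 0 0 0.3 0;0.5 0 0 0.3 0")

```text
time: 9.1
ee_pos: [476.3, 124.8, 188.4]
eef_rot: [-3.141, 0.006, -2.705]
wrist_force: [0.9, 1.4, -0.4]
grip_width: 0.497
grasp_force: 0.0
```

Run:
```python
from h import *
s=bot.sense(); print(s['time'],s['ee_pos'],s['eef_rot'],s['wrist_force'],s['grip_width'])
snap('wrist','w4')
```

```text
9.1 [476.28755534 124.84088362 188.35663149] [-3.14148993  0.00577687 -2.70519384] [ 0.87275771  1.35388835 -0.42047026] 0.4969117680247855
```

View pics/w4.png

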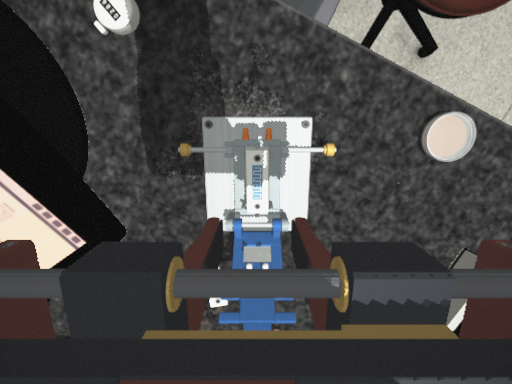

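The cell lies in the nest at (257,180), between the pins and aligned. The open lid is below it, with its ears at row ~320. Next: the lid angle from the free edge in the first pictures (top crop (345,85)).

Run:
```python
from h import *
a=.437;o=np.array([474.8,124.9])
def W(x,y,z): return np.append(o+[x*np.cos(a)-y*np.sin(a),x*np.sin(a)+y*np.cos(a)],z)
for t in(1.8,1.9,2,2.1,2.2):
  x=54-120*np.cos(t)+23*np.sin(t); z=38+120*np.sin(t)+23*np.cos(t)
  print(t,round(x),round(z),((proj('top0',W(x,0,z))-[195,125])*5).round(),proj('scene0',W(x,0,z)).round(1),proj('w4',W(x,0,z)).round(0))
im=cv2.imread('pics/scene0.png'); a1=cv2.resize(im[135:215,215:325],None,fx=7,fy=7,interpolation=cv2.INTER_CUBIC)
cv2.imwrite('pics/s0c.png',a1)
```

```text
1.8 104 150 [371. 133.] [253.7 157.3] [257. 324.]
1.9 115 144 [363. 119.] [250.7 158.1] [257. 330.]
2 125 138 [354. 106.] [247.8 159.3] [257. 334.]
2.1 134 130 [347.  95.] [245.3 160.7] [257. 336.]
2.2 143 121 [340.  85.] [242.9 162.4] [257. 337.]
```

View pics/s0c.png

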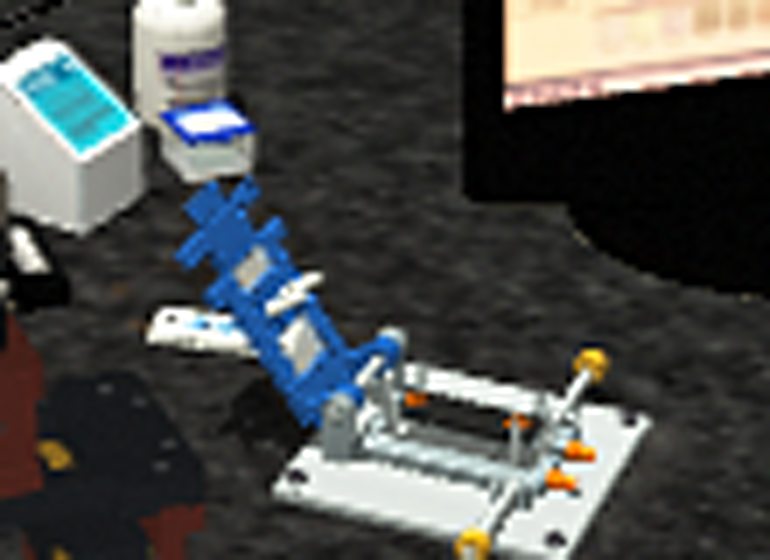

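Lid angle is about 2.17 in both views, so the edge is at clamp x ≈ 140, z ≈ 124. I'll close the fingers, go over behind the edge and descend.

arm_command(series="1 0 0 0.02 0;1 0.08 0.037 0.03 0;1 0.18 0.084 0.03 0;1 0.27 0.126 0.03 0;1 0.299 0.14 0.02 0;1 0.299 0.14 0 0;1 0.299 0.14 -0.05 0;1 0.299 0.14 -0.11 0;1 0.299 0.14 -0.151 0;1 0.299 0.14 -0.151 0", grip_force=20)

```text
time: 10.4
ee_pos: [622.2, 193.3, 108.1]
eef_rot: [3.141, -0.004, -2.705]
wrist_force: [-0.2, -0.5, -0.9]
grip_width: 0.005
grasp_force: 0.0
```

Run:
```python
from h import *
s=bot.sense(); print(s['time'],s['ee_pos'],s['eef_rot'],s['wrist_force'],s['grip_width'])
P0=np.array([165,110.])
for t in(2.17,2.05,1.9,1.75,1.57,1.4,1.2,1.0,.85,.7,.55,.4,.3,.25):
  u=np.array([-np.cos(t),np.sin(t)]);n=np.array([np.sin(t),np.cos(t)])
  c=[54,38]+108*u+23*n; e=[54,38]+120*u+23*n
  p=np.array([(e if t>1.57 else c)[0]+10,c[1]]); d=p-P0
  print(t,p.round(),(np.array([d[0]*np.cos(.437),d[0]*np.sin(.437),d[1]])/500).round(3))
```

```text
10.4 [622.18456684 193.33670658 108.14925322] [ 3.14142179 -0.00418892 -2.70521258] [-0.2235491  -0.50993409 -0.89199546] 0.004934472939499723
2.17 [151. 114.] [-0.026 -0.012  0.008]
2.05 [140. 123.] [-0.046 -0.021  0.026]
1.9 [125. 133.] [-0.073 -0.034  0.046]
1.75 [108. 140.] [-0.103 -0.048  0.06 ]
1.57 [ 87. 146.] [-0.141 -0.066  0.072]
1.4 [ 68. 148.] [-0.175 -0.082  0.077]
1.2 [ 46. 147.] [-0.215 -0.1    0.074]
1.0 [ 25. 141.] [-0.254 -0.119  0.063]
0.85 [ 10. 134.] [-0.281 -0.131  0.049]
0.7 [ -4. 125.] [-0.306 -0.143  0.03 ]
0.55 [-16. 114.] [-0.328 -0.153  0.008]
0.4 [-27. 101.] [-0.347 -0.162 -0.018]
0.3 [-32.  92.] [-0.358 -0.167 -0.036]
0.25 [-35.  87.] [-0.362 -0.169 -0.046]
```

arm_command(series="1 -0.026 -0.012 0.004 0;1 -0.046 -0.021 0.02 0;1 -0.06 -0.028 0.033 0;1 -0.073 -0.034 0.042 0;1 -0.09 -0.042 0.051 0;1 -0.103 -0.048 0.057 0;1 -0.122 -0.057 0.065 0;1 -0.141 -0.066 0.071 0;1 -0.158 -0.074 0.075 0;1 -0.175 -0.082 0.077 0")

```text
time: 11.65
ee_pos: [536.0, 153.0, 148.4]
eef_rot: [3.142, -0.0, -2.705]
wrist_force: [1.1, 0.3, -0.6]
grip_width: 0.005
grasp_force: 0.2
```

Run:
```python
from h import *
s=bot.sense(); print(s['time'],s['ee_pos'],s['wrist_force'],s['wrist_torque'])
snap('scene','s5'); snap('wrist','w5')
a=cv2.imread('pics/s5.png')[90:230,180:330]; b=cv2.imread('pics/w5.png')
cv2.imwrite('pics/m5.png',np.hstack([cv2.resize(a,(411,384)),b[:, 70:440]]))
```

```text
11.65 [535.96177919 152.97407329 148.42112827] [ 1.07273848  0.32173685 -0.59821864] [ 0.15604015 -0.0677622   0.04212154]
```

View pics/m5.png

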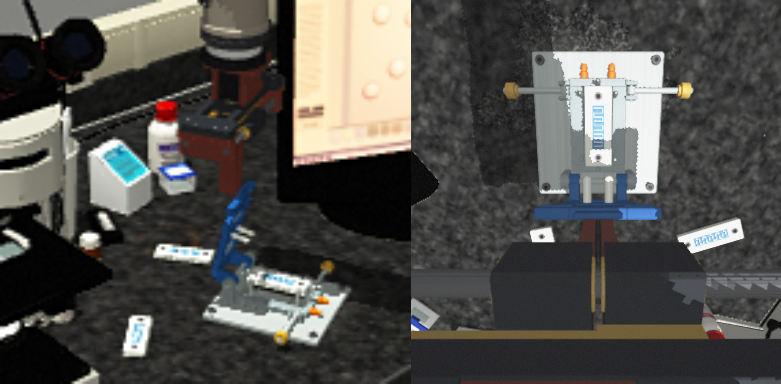

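The lid has followed the fingers and stands about upright at m5 (230,230). The cell is still in the nest at (600,125). Continuing the arc down to an angle of about 0.27.

arm_command(series="1 -0.04 -0.018 -0.003 0;1 -0.079 -0.037 -0.014 0;1 -0.106 -0.049 -0.028 0;1 -0.131 -0.061 -0.047 0;1 -0.153 -0.071 -0.069 0;1 -0.163 -0.076 -0.082 0;1 -0.172 -0.08 -0.095 0;1 -0.183 -0.085 -0.111 0;1 -0.186 -0.086 -0.119 0;1 -0.186 -0.086 -0.119 0")

```text
time: 13.0
ee_pos: [443.6, 110.3, 88.6]
eef_rot: [3.142, -0.0, -2.705]
wrist_force: [0.0, 0.3, 0.4]
grip_width: 0.004
grasp_force: 0.0
```

Run:
```python
from h import *
s=bot.sense(); print(s['time'],s['ee_pos'],s['wrist_force'],s['wrist_torque'])
t=np.arange(0.1,.6,.1)
for t in t:
  u=np.array([-np.cos(t),np.sin(t)]);n=np.array([np.sin(t),np.cos(t)]); print(round(t,2),([54,38]+54*u+30*n).round(1))
```

```text
13.0 [443.60467214 110.33813998  88.60644155] [0.0342581  0.28085621 0.36857458] [ 0.02491857 -0.00703734  0.01006737]
0.1 [ 3.3 73.2]
0.2 [ 7.  78.1]
0.3 [11.3 82.6]
0.4 [15.9 86.7]
0.5 [21.  90.2]
```

arm_command(series="1 0 0 0.03 0;1 0 0 0.05 0;1 0.03 0.014 0.05 0;1 0.07 0.033 0.04 0;1 0.074 0.035 0.02 0;1 0.074 0.035 0 0;1 0.073 0.034 -0.01 0;1 0.07 0.033 -0.018 0;1 0.067 0.031 -0.024 0;1 0.067 0.031 -0.024 0")

```text
time: 14.25
ee_pos: [477.0, 125.7, 76.9]
eef_rot: [3.142, -0.0, -2.705]
wrist_force: [1.0, -0.1, -0.2]
grip_width: 0.004
grasp_force: 0.0
```

Run:
```python
from h import *
s=bot.sense(); print(s['time'],s['ee_pos'],s['wrist_force'],s['wrist_torque'])
```

```text
14.25 [476.97420956 125.68083643  76.8728392 ] [ 0.99357788 -0.09622879 -0.15135169] [ 0.08634001  0.03343391 -0.01591228]
```

arm_command(series="1 -0.002 -0.001 -0.002 0;1 -0.004 -0.002 -0.004 0;1 -0.005 -0.002 -0.006 0;1 -0.005 -0.002 -0.008 0;1 -0.005 -0.002 -0.009 0;1 -0.005 -0.002 -0.01 0;1 -0.005 -0.002 -0.011 0;1 -0.005 -0.002 -0.012 0;1 -0.005 -0.002 -0.012 0;1 -0.005 -0.002 -0.012 0")

```text
time: 15.5
ee_pos: [473.6, 124.1, 70.9]
eef_rot: [3.142, -0.002, -2.705]
wrist_force: [-3.5, -1.8, 7.6]
grip_width: 0.009
grasp_force: 3.8
```

```bash
cat > w.py <<'E'
from h import *
F=[]
for i in range(3):
    s=bot.sense(); F.append(s['wrist_force']); bot.capture('wrist')
print(s['time'],s['ee_pos'],np.round(F,1).tolist(),s['wrist_torque'])
E
python3 w.py
```

```text
15.6 [473.60011766 124.06915162  70.89506634] [[-3.5, -1.8, 7.6], [-3.5, -2.5, 7.4], [-4.6, -2.4, 8.0]] [-0.52430637  0.87232837 -0.01843859]
```

arm_command(series="1 -0.001 0 0 0;1 -0.002 -0.001 0 0;1 -0.003 -0.001 -0.001 0;1 -0.004 -0.002 -0.001 0;1 -0.005 -0.002 -0.002 0;1 -0.005 -0.002 -0.002 0;1 -0.005 -0.002 -0.003 0;1 -0.005 -0.002 -0.003 0;1 -0.005 -0.002 -0.003 0;1 -0.005 -0.002 -0.003 0")

```text
time: 16.9
ee_pos: [473.0, 123.8, 69.9]
eef_rot: [-3.141, 0.001, -2.705]
wrist_force: [-0.4, -1.4, 7.4]
grip_width: 0.007
grasp_force: 3.6
```

```bash
python3 w.py
```

```text
17.0 [472.99553004 123.83270778  69.93377934] [[-0.4, -1.4, 7.4], [-0.6, -1.3, 7.2], [-0.2, -1.2, 7.5]] [-0.34850708  0.08924342  0.0308127 ]
```

arm_command(series="1 0 0 -0.001 0;1 0 -0.001 -0.001 0;1 -0.001 -0.001 -0.002 0;1 -0.001 -0.001 -0.003 0;1 -0.001 -0.001 -0.003 0;1 -0.001 -0.001 -0.004 0;1 -0.001 -0.001 -0.004 0;1 -0.001 -0.001 -0.005 0;1 -0.001 -0.001 -0.005 0;1 -0.001 -0.001 -0.005 0")

```text
time: 18.3
ee_pos: [472.0, 123.3, 67.7]
eef_rot: [3.142, 0.001, -2.705]
wrist_force: [-3.8, -1.6, 13.5]
grip_width: 0.004
grasp_force: 6.6
```

```bash
python3 w.py
```

```text
18.4 [472.03096587 123.33033634  67.73043961] [[-3.8, -1.6, 13.5], [-3.0, -1.1, 13.9], [-3.0, -0.9, 13.4]] [-0.29279733  0.61517102  0.01025874]
```

arm_command(series="1 -0.001 0 0.001 0;1 -0.002 -0.001 0.001 0;1 -0.002 -0.001 0.001 0;1 -0.002 -0.001 0.001 0;1 -0.002 -0.001 0.001 0;1 -0.002 -0.001 0.001 0;1 -0.002 -0.001 0.001 0;1 -0.002 -0.001 0.001 0;1 -0.002 -0.001 0.001 0;1 -0.002 -0.001 0.001 0")

```text
time: 19.7
ee_pos: [472.2, 123.4, 68.3]
eef_rot: [-3.141, 0.003, -2.705]
wrist_force: [0.7, -0.8, 7.6]
grip_width: 0.004
grasp_force: 4.3
```

```bash
python3 w.py
```

```text
19.8 [472.20870251 123.41348531  68.29136479] [[0.7, -0.8, 7.6], [-0.5, -1.2, 8.8], [-0.1, -0.3, 8.9]] [-0.06634922 -0.03913912 -0.01345027]
```

arm_command(series="1 0 0 -0.001 0;1 -0.001 0 -0.001 0;1 -0.001 0 -0.0015 0;1 -0.001 0 -0.0015 0;1 -0.001 0 -0.0015 0;1 -0.001 0 -0.0015 0;1 -0.001 0 -0.0015 0;1 -0.001 0 -0.0015 0;1 -0.001 0 -0.0015 0;1 -0.001 0 -0.0015 0")

```text
time: 21.1
ee_pos: [472.0, 123.3, 67.9]
eef_rot: [-3.141, 0.004, -2.705]
wrist_force: [0.3, -1.0, 11.5]
grip_width: 0.005
grasp_force: 5.7
```

```bash
python3 w.py
```

```text
21.2 [471.97893889 123.31074342  67.81365157] [[0.3, -1.0, 11.5], [-0.4, -1.0, 11.0], [-0.6, -1.3, 11.6]] [-0.18902267 -0.01927548 -0.01738121]
```

11.4 N straight down. Holding here.

arm_command(series="1 0 0 0 0;1 0 0 0 0;1 0 0 0 0;1 0 0 0 0;1 0 0 0 0;1 0 0 0 0;1 0 0 0 0;1 0 0 0 0;1 0 0 0 0;1 0 0 0 0")

```text
time: 22.5
ee_pos: [472.0, 123.3, 67.8]
eef_rot: [-3.141, 0.004, -2.705]
wrist_force: [0.1, -0.9, 10.2]
grip_width: 0.009
grasp_force: 5.7
```

arm_command(series="1 0 0 0 0;1 0 0 0 0;1 0 0 0 0;1 0 0 0 0;1 0 0 0 0;1 0 0 0 0;1 0 0 0 0;1 0 0 0 0;1 0 0 0 0;1 0 0 0 0")

```text
time: 23.75
ee_pos: [472.0, 123.3, 67.8]
eef_rot: [-3.141, 0.004, -2.705]
wrist_force: [0.0, -1.4, 11.7]
grip_width: 0.004
grasp_force: 5.7
```

arm_command(series="1 0 0 0 0;1 0 0 0 0;1 0 0 0 0;1 0 0 0 0;1 0 0 0 0;1 0 0 0 0;1 0 0 0 0;1 0 0 0 0;1 0 0 0 0;1 0 0 0 0")

```text
time: 25.0
ee_pos: [472.0, 123.3, 67.8]
eef_rot: [-3.141, 0.004, -2.705]
wrist_force: [0.2, -0.8, 11.4]
grip_width: 0.002
grasp_force: 5.7
```

arm_command(series="1 0 0 0 0;1 0 0 0 0;1 0 0 0 0;1 0 0 0 0;1 0 0 0 0;1 0 0 0 0;1 0 0 0 0;1 0 0 0 0;1 0 0 0 0;1 0 0 0 0")

```text
time: 26.25
ee_pos: [472.0, 123.3, 67.8]
eef_rot: [-3.141, 0.004, -2.705]
wrist_force: [-0.2, -1.4, 12.0]
grip_width: 0.006
grasp_force: 5.7
```

```bash
python3 -c "
from cell import bot
print(bot.sign_off())"
```

```text
the job is handed in; nothing more can be done
None
```

I laid the flow cell in the nest, let go of it, then closed the lid over it; the arm held about 11.4 N (10.2–12.0 N readings) on the pad for over 5 s and was still pressing when I handed the job in.

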